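# Turn the toy carousel to show the piggy bank

### The arm

A 6-joint arm with a two-finger parallel gripper is mounted at the origin on the work surface. World frame = base frame: x ahead of the robot, y to its left, z up, the work surface at z = 0. Lengths are in m, angles in rad, forces in N, time in s.
With the tool pointing down it reaches from about 0.375 to 0.975 m from the base axis. Payload 3.8 kg.
Tool frame: the origin (TCP) lies on the centre line of the jaws, within the pads' length; the fingertips stand 14 mm ahead of it and the grasp point (between the pads) lies 5 mm behind it (env.tip_extent is the distance from the TCP to the fingertips, in m); x points along the fingers, z is the direction in which the jaws open and shut, and the axes are right-handed (so a half turn about x gives the same grasp; the last joint's range is limited). The gripper opens to 88 mm and grips with 3 to 60 N. Pads are 18 mm wide; open, the fingers measure 123 mm over their backs; the gripper's body (75 mm by 187 mm) begins 45 mm behind the grasp point.
Start: joints at [-1.256, 0.264, 1.604, -0, 1.274, -0.037], TCP at [0.233, -0.634, 0.253] pointing down, gripper open.
Joint ranges: [-2.63, 2.63], [-0.94, 2.18], [0.31, 2.57], [-1.31, 4.45], [0, 2.66], [-2.55, 2.55]. Speed limits (rad/s): [2.57, 2.57, 3.14, 3.14, 3.14, 3.14].

### API

Orientations are given as a unit quaternion [w, x, y, z].
In Python, from station import env gives the robot as it stands.
- The arm moves only by the tool play_rows, never from a script. Its argument "deltas" is a list of rows, each a list of 3 entries, a list of its own where there are three numbers: the shift along the tool's x, y, z in cm, then the turn, a rotation vector about the tool's x, y, z in rad, then the closure, from 0 (fully open) to 1 (shut). A call has 1 to 10 rows; each row is the pose to reach, as a shift and turn from the pose commanded when the call began, along the tool's axes at that moment; what a row does not reach only later rows make up. A row lasts 1/8 s, in which the tool goes at most 62.5 mm and 10.7 degrees, less where a joint would pass 70% of its speed; a pose out of reach is approached as far as the arm can. A call with a gripper value outside its range is refused whole. The fingers move at their own pace and stop on an object; "newtons" is the grip in N (left out, the last holds). Time passes only in rows, so rows that repeat a pose let the fingers close. It gives the time, the measured TCP pose, the force and the opening at its end, in the units of the state.
- env.sense(): the state, without advancing time (a new reading comes with each control period).
- env.grab_frame(name): name is "scene" or "side" or "wrist"; returns a dict with "pixels" (420x560x3 uint8, blue, green, red), "z_map" (420x560 float32, m along the optical axis (not along the pixel's ray), 0 where there is no reading), "camera_matrix" (3x3 intrinsics, pixels), "rvec" (rotation vector, rad) and "tvec" (3), from world to camera coordinates, as OpenCV has them. Camera axes: x right, y down, z forward; pixel columns grow to the right and rows downward; lengths in m; the calibration is good to about 2 mm. The wrist camera is an equidistant fisheye: a pixel r from the principal point sees the ray r / f radians off the axis. A picture is of the moment at which its call begins.
- env.sign_off(): hands the job in, once; it reports no verdict.
The state is a dict: "time": time; "joints": joint angles; "joint_velocities": joint speeds; "joint_torque": joint torques, N m; "position": TCP position; "orientation": TCP orientation; "contact_force": force on the tool from outside, world axes, zero at the start; "moment": the same for the moment, N m; "grip_width": finger opening in m.
Only numpy, scipy, OpenCV 4.12 (cv2) and the standard library are available. Lean on these libraries where they do the work, as an engineer would, in place of code of your own. Each camera call takes 0.05 s, during which the arm holds its last target. There are 200 camera calls.

### The job

Turn the toy turntable by pushing a purple peg at its rim with the fingertips until the piggy bank stands at the front, in line with the red arrow on the base, then leave it still. Nothing is to be picked up: do not touch the piggy bank or the other toys riding on the disc, do not let them shift or fall, and leave the toys around on the bench where they are.

Things in the scene. Friction and masses are not known exactly. Their poses are not given: they have to be found in the camera images.
- base: fixed round wooden base of the turntable, 270 mm across and 14 mm high, standing on the bench; origin at the centre of its underside, exactly under the turntable's vertical axis. Its own -x axis points to the front, along the red arrow.
- arrow_tip (a point): tip of the red arrow head that sticks out of the base at its front, 179 mm from the turntable's axis and 14 mm above the bench
- turntable: birch disc, 244 mm across, 20 mm thick with a yellow edge band, top 36 mm above the bench; turns freely either way through more than a full turn about its vertical axis, needs about 1 N at a peg, and stops where it is left. Origin on the axis at the disc's underside, 16 mm above the bench. On it stand the piggy bank at its own -x side, the bridge block at +x, the ball at +y and the green drum at -y; the two purple pegs rise at +y and -y, by its rim.
- peg_a (a point): centre of the top of one of the two purple upright plastic pegs fixed in the turntable by its rim: 18 mm thick, 75 mm tall above the disc (top 111 mm above the bench), its centre line 108 mm from the turntable's axis, a quarter turn from the piggy bank. It is part of the turntable and is there to be pushed.
- peg_b (a point): the same for the other purple peg, opposite peg_a across the disc
- pig: pink ceramic piggy bank, loose on the disc with its snout outwards: 83 mm long with its tail, 50 mm wide, 63 mm tall; origin at the centre of its underside, 70 mm from the turntable's axis; its own -x axis runs out through the snout
- bridge: loose orange wooden bridge block on the disc, 28 x 74 x 42 mm tall, 72 mm from the axis, opposite the piggy bank; origin at the centre of its underside
- ball_center (a point): centre of the loose blue silicone ball, 40 mm across, in a yellow ring on the disc 55 mm from the axis, inwards of one peg; its top is 80 mm above the bench
- drum: loose green plastic drum on the disc, 36 mm across, 38 mm tall, 55 mm from the axis, inwards of the other peg; origin at the centre of its underside
- car: loose red toy car on the bench, 100 x 57 x 51 mm tall; origin at the centre of its underside
- cup: loose yellow plastic cup on the bench, 72 mm across, 75 mm tall; origin at the centre of its underside
- stacker: loose ring stacking toy on the bench, 90 mm across, 102 mm tall; origin at the centre of its underside
- blocklong: loose long wooden block on the bench, 120 x 30 x 30 mm; origin at the centre of its underside
- ball: the same ball as a body; its axes mean nothing

How it is judged:
On the way:
1. the robot pushes the turntable (contact force between any of the fingers, the arm and turntable above 0.3 N), for 0.05 s.
At the end, for the whole second after the job is handed in: the piggy bank stands upright on the disc at the front, its centre within 12 mm to either side of the line from the turntable's axis through the red arrow's tip, and the turntable is still (y of pig in the frame of base between -0.012 and 0.012 m and x of pig in the frame of base below -0.05 m and height (world z) of pig between 0.03 and 0.045 m and angle between pig's own z axis and vertical below 0.15 rad and angular speed of turntable below 0.05 rad/s); the robot touches nothing.
It fails at once if a toy riding on the turntable is touched by the robot (over 0.5 N) (contact force between any of the fingers, the arm and pig above 0.5 N or contact force between any of the fingers, the arm and bridge above 0.5 N or contact force between any of the fingers, the arm and ball above 0.5 N or contact force between any of the fingers, the arm and drum above 0.5 N).
It fails at once if a toy riding on the turntable shifts more than 15 mm on it, or the piggy bank twists more than 0.4 rad on it (x of pig in the frame of turntable below -0.085 m or x of pig in the frame of turntable above -0.055 m or y of any of pig, bridge in the frame of turntable below -0.015 m or y of any of pig, bridge in the frame of turntable above 0.015 m or x of bridge in the frame of turntable below 0.057 m or x of bridge in the frame of turntable above 0.087 m or x of any of ball_center, drum in the frame of turntable below -0.015 m or x of any of ball_center, drum in the frame of turntable above 0.015 m or y of ball_center in the frame of turntable below 0.04 m or y of ball_center in the frame of turntable above 0.07 m or y of drum in the frame of turntable below -0.07 m or y of drum in the frame of turntable above -0.04 m or angle between the x axis of pig and the x axis of turntable, either way round above 0.4 rad).
It fails at once if a toy riding on the turntable is lifted or tipped (height (world z) of any of pig, bridge, drum above 0.055 m or height (world z) of ball_center above 0.08 m or angle between any of pig, bridge, drum's own z axis and vertical above 0.4 rad).
It fails at once if a toy standing on the bench is moved more than 20 mm (distance of any of car, cup, stacker, blocklong from where it was at the start of the episode above 0.02 m).
It also fails if it takes over 42 s, if anything falls off the work surface, if the arm or the gripper's body presses on something with over 40 N, if the wrist force passes 120 N, or if a joint passes its speed limit or range.

## Working session

There is one attempt and no reset: what is moved stays moved. The work goes in short steps, Python scripts to look and compute and a tool call to move; the robot and the scene stay as the last step left them, time stands still between calls to the robot, and variables do not carry over. Pictures are saved under pics/ and viewed, about 8 in all and at most 12, crops included, and the job is handed in when it is done.

Besides the shell and the picture viewer there is one more tool, called by a JSON object that holds its "method" and its "body", one argument or row to a line. play_rows: Moves the arm, as the interface text tells. Its arguments: {"type":"object","properties":{"deltas":{"type":"array"},"newtons":{"type":"number"}},"required":["deltas"]}

```bash
mkdir -p pics; cat > h.py <<'E'
import numpy as np, cv2
from station import env
def grab(n,name):
    f=env.grab_frame(n); np.savez('pics/'+name+'.npz',**f); cv2.imwrite('pics/'+name+'.png',f['pixels']); return f
def load(name): return dict(np.load('pics/'+name+'.npz'))
def cloud(f):
    K=f['camera_matrix'];z=f['z_map'];v,u=np.mgrid[:z.shape[0],:z.shape[1]]
    c=np.stack([(u-K[0,2])/K[0,0]*z,(v-K[1,2])/K[1,1]*z,z],-1)
    R=cv2.Rodrigues(f['rvec'])[0]
    w=(c-f['tvec'].reshape(3))@R; w[z==0]=np.nan
    return w
E
python3 - <<'E'
from h import *
f=grab('scene','s1'); g=grab('side','d1')
cv2.imwrite('pics/both.png',np.hstack([cv2.resize(f['pixels'],(400,300)),cv2.resize(g['pixels'],(400,300))]))
for k in(f,g): print(k['camera_matrix'].tolist(),k['tvec'],(-cv2.Rodrigues(k['rvec'])[0].T@k['tvec'].reshape(3)))
s=env.sense();print(s)
E
```

```text
[[544.2241509370423, 0.0, 283.0074650994228], [0.0, 544.2241509370423, 214.40066972224488], [0.0, 0.0, 1.0]] [ 0.38486442 -0.19949469  1.64412728] [1.15972907 0.61775414 1.07911147]
[[502.11616211107395, 0.0, 280.7692787794725], [0.0, 502.11616211107395, 206.8539616139033], [0.0, 0.0, 1.0]] [0.49284842 0.16534093 1.06406695] [0.20912542 0.91163745 0.72640166]
{'time': 0.1, 'joints': array([-1.25588303e+00,  2.64661575e-01,  1.60522211e+00,  1.96470291e-05,
        1.27373011e+00, -3.69160081e-02]), 'joint_velocities': array([-0.00135865, -0.00091441, -0.00441612, -0.00029847, -0.0011735 ,
        0.00093088]), 'joint_torque': array([ 4.87720354e-04, -5.03621578e+01, -3.58071291e+01,  7.31539680e-02,
        2.33762426e-02, -5.26366364e-05]), 'position': array([ 0.23241802, -0.63306676,  0.25153172]), 'orientation': array([ 0.57921993,  0.40521624,  0.58035277, -0.40434483]), 'contact_force': array([0.316033  , 0.10542761, 0.46279225]), 'moment': array([-0.02024724, -0.00622373,  0.00567027]), 'grip_width': 0.08844568206057761}
```

View pics/s1.png

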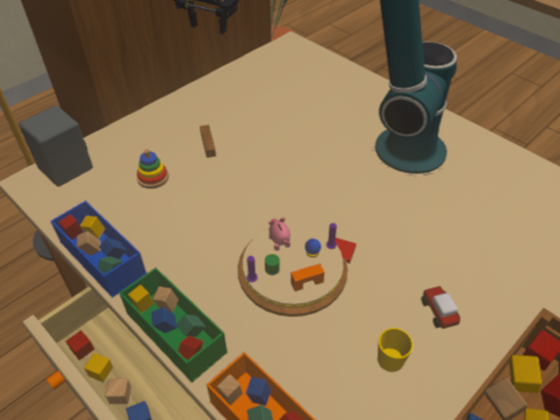

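View pics/d1.png

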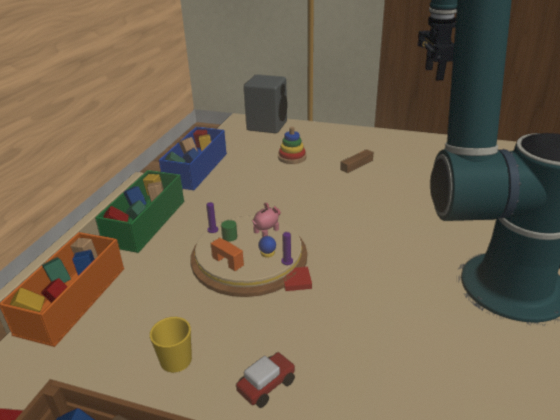

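The scene view shows the pig at (280,232), the pegs at (332,236) and (251,268), and the arrow at (346,250). The side view shows the same layout from the other side. Next I measure these positions.

```bash
python3 - <<'E'
from h import *
from scipy.optimize import least_squares
for n in('s1','d1'):
    f=load(n);w=cloud(f);hsv=cv2.cvtColor(f['pixels'],cv2.COLOR_BGR2HSV).astype(int);H,S,V=hsv[...,0],hsv[...,1],hsv[...,2]
    x0,x1,y0,y1=(225,370,205,315) if n=='s1' else (180,320,190,300)
    box=np.zeros(H.shape,bool);box[y0:y1,x0:x1]=1
    z=w[...,2]
    def rep(name,m):
        p=w[m&box&np.isfinite(z)]
        if len(p): print(n,name,len(p),np.median(p,0).round(4),'z',p[:,2].min().round(3),p[:,2].max().round(3))
        return p
    # disc top
    p=w[box&(abs(z-.036)<.004)]; 
    hull=cv2.convexHull(p[:,:2].astype(np.float32)); c,r=cv2.minEnclosingCircle(p[:,:2].astype(np.float32)); print(n,'disc top circ',c,r)
    m=(H>122)&(H<158)&(S>60)&box&(z>.045)
    k,lab=cv2.connectedComponents(m.astype(np.uint8))
    for i in range(1,k):
        if (lab==i).sum()>15: 
            q=rep('peg',lab==i); t=q[q[:,2]>.106]; print('   top',len(t),t.mean(0).round(4) if len(t) else '')
    rep('pig',((H>160)|(H<4))&(S>40)&(S<190)&(V>120)&(z>.045)&(z<.11))
    rep('ball',(H>105)&(H<122)&(S>100)&(z>.045)); rep('drum',(H>50)&(H<90)&(S>80)&(z>.045)); rep('bridge',(H>4)&(H<14)&(S>150)&(z>.045))
    a=rep('arrow',((H<6)|(H>172))&(S>170)&(z>.005)&(z<.025))
    print('  arrow hull',cv2.convexHull(a[:,:2].astype(np.float32)).reshape(-1,2).round(3).tolist() if len(a) else '')
E
```

```text
s1 disc top circ (0.5767184495925903, 0.06606221199035645) 0.12244722992181778
s1 peg 101 [0.4793 0.1013 0.0849] z 0.046 0.113
   top 25 [0.4755 0.0982 0.1086]
s1 peg 115 [0.6832 0.0371 0.0869] z 0.047 0.112
   top 32 [0.6803 0.0332 0.1087]
s1 pig 337 [0.5604 0.01   0.0856] z 0.047 0.11
s1 ball 104 [0.5272 0.0874 0.0739] z 0.062 0.082
s1 drum 121 [0.6307 0.049  0.0726] z 0.068 0.077
s1 bridge 259 [0.6055 0.1384 0.069 ] z 0.045 0.081
s1 arrow 237 [0.4397 0.1203 0.0123] z 0.007 0.018
  arrow hull [[0.46799999475479126, 0.1340000033378601], [0.4650000035762787, 0.14800000190734863], [0.45500001311302185, 0.1459999978542328], [0.4440000057220459, 0.1420000046491623], [0.421999990940094, 0.13099999725818634], [0.4169999957084656, 0.12700000405311584], [0.41499999165534973, 0.12200000137090683], [0.4259999990463257, 0.09399999678134918], [0.4339999854564667, 0.08500000089406967], [0.43700000643730164, 0.08299999684095383], [0.4390000104904175, 0.08500000089406967], [0.4490000009536743, 0.10100000351667404]]
d1 disc top circ (0.6546745300292969, 0.007275156676769257) 0.22041846811771393
d1 peg 144 [0.6732 0.0371 0.0808] z 0.046 0.112
   top 23 [0.6752 0.0357 0.1096]
d1 peg 175 [0.4684 0.103  0.0814] z 0.045 0.112
   top 30 [0.4705 0.1    0.1096]
d1 pig 359 [0.5441 0.0121 0.0806] z 0.045 0.109
d1 ball 143 [0.5154 0.0911 0.071 ] z 0.056 0.081
d1 drum 177 [0.6197 0.0555 0.0716] z 0.045 0.077
d1 bridge 416 [0.5839 0.1403 0.0766] z 0.045 0.081
d1 arrow 3 [0.4476 0.132  0.0141] z 0.013 0.015
  arrow hull [[0.4259999990463257, 0.12300000339746475], [0.4480000138282776, 0.13199999928474426], [0.46000000834465027, 0.14399999380111694]]
```

```bash
python3 - <<'E'
from h import *
a=load('s1')['pixels'][200:320,220:370]; cv2.imwrite('pics/c1.png',cv2.resize(a,None,fx=5,fy=5,interpolation=cv2.INTER_CUBIC))
E
```

```text
(no output)
```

View pics/c1.png

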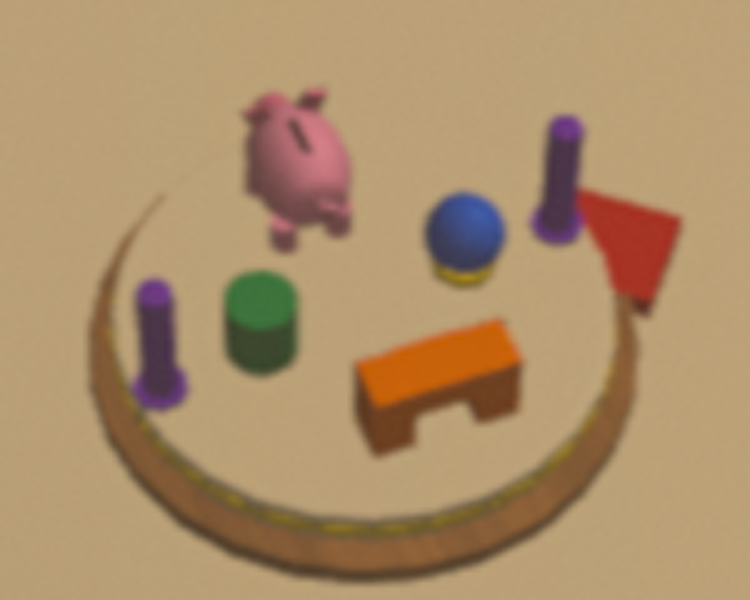

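```bash
cat >> h.py <<'E'
from scipy.spatial.transform import Rotation as Ro
def ray(f,u,v,z):
    R=cv2.Rodrigues(f['rvec'])[0];K=f['camera_matrix'];d=R.T@np.linalg.inv(K)@[u,v,1];c=-R.T@f['tvec'].reshape(3)
    return (c+d*(z-c[2])/d[2])[:2]
def pose():
    s=env.sense();return s['position'],Ro.from_quat(np.roll(s['orientation'],-1))
def goal(yaw): # tool x down, z at world angle yaw (rad)
    z=np.array([np.cos(yaw),np.sin(yaw),0]);x=np.array([0,0,-1.]);return Ro.from_matrix(np.c_[x,np.cross(z,x),z])
def rows(ts,p,R): # ts: [x,y,z,yawdeg]
    for x,y,z,a in ts: print((R.inv().apply(np.array([x,y,z])-p)*100).round(2).tolist(),(R.inv()*goal(np.radians(a))).as_rotvec().round(3).tolist())
E
python3 - <<'E'
from h import *
f=load('s1')
c=np.array([.5755,.067])
for n,u,v,z in [('tip',355.6,243.6,.014),('A',335.6,237.6,.014),('C',348,260,.014),('pegn',332.8,225.4,.111),('pegf',250.8,257.8,.111)]:
    q=ray(f,u,v,z);d=q-c;print(n,q.round(4),np.linalg.norm(d).round(4),np.degrees(np.arctan2(d[1],d[0])).round(1))
p,R=pose();M=R.as_matrix();print(p,M.round(3),'zyaw',np.degrees(np.arctan2(M[1,2],M[0,2])))
rows([[.475,.10,.25,72],[.475,.10,.25,-108]],p,R)
E
```

```text
tip [0.4131 0.1285] 0.1736 159.3
A [0.4339 0.0796] 0.1421 174.9
C [0.4666 0.1488] 0.1362 143.1
pegn [0.4764 0.099 ] 0.1042 162.1
pegf [0.6792 0.0329] 0.1092 -18.2
[ 0.23241802 -0.63306676  0.25153172] [[-0.001  0.939  0.345]
 [ 0.002  0.345 -0.939]
 [-1.     0.    -0.002]] zyaw -69.84199097475062
[0.28, 48.03, -60.46] [-2.476, -0.001, -0.003]
[0.28, 48.03, -60.46] [0.666, -0.002, 0.001]
```

{"method": "play_rows", "body": {
  "deltas": [
    [[0,6,-4],[-0.1,0,0],0.55],
    [[0.3,48,-60.4],[-2.48,0,0],0.55],
    [[0.3,48,-60.4],[-2.48,0,0],0.55],
    [[0.3,48,-60.4],[-2.48,0,0],0.55],
    [[0.3,48,-60.4],[-2.48,0,0],0.55],
    [[0.3,48,-60.4],[-2.48,0,0],0.55],
    [[0.3,48,-60.4],[-2.48,0,0],0.55],
    [[0.3,48,-60.4],[-2.48,0,0],0.55],
    [[0.3,48,-60.4],[-2.48,0,0],0.55],
    [[0.3,48,-60.4],[-2.48,0,0],0.55]
  ]
}}

```text
time: 1.35
position: [0.4318, -0.0426, 0.2503]
orientation: [0.678, -0.2, 0.678, 0.2]
contact_force: [1.5, -0.1, 0.2]
grip_width: 0.0394
```

```bash
python3 - <<'E'
from h import *
p,R=pose();M=R.as_matrix();print(p,'zyaw',np.degrees(np.arctan2(M[1,2],M[0,2])),env.sense()['joints'])
rows([[.474,.10,.20,72]],p,R)
E
```

```text
[ 0.43179769 -0.04264806  0.25026919] zyaw 32.91773396051305 [-1.55793655e-01 -2.06591325e-01  2.09168203e+00 -1.03120943e-04
  1.25595729e+00 -7.30284515e-01]
[5.03, 9.68, 11.29] [-0.682, 0.0, 0.001]
```

{"method": "play_rows", "body": {
  "deltas": [
    [[5,7,7],[-0.68,0,0],0.55],
    [[5,7,7],[-0.68,0,0],0.55],
    [[5,7,7],[-0.68,0,0],0.55],
    [[5,7,7],[-0.68,0,0],0.55],
    [[5,7,7],[-0.68,0,0],0.55],
    [[5,7,7],[-0.68,0,0],0.55],
    [[5,7,7],[-0.68,0,0],0.55]
  ]
}}

```text
time: 2.22
position: [0.4531, 0.0518, 0.2004]
orientation: [0.574, -0.413, 0.574, 0.413]
contact_force: [-0.9, -0.8, -0.5]
grip_width: 0.0394
```

```bash
python3 - <<'E'
from h import *
p,R=pose();M=R.as_matrix();print(p,'zyaw',np.degrees(np.arctan2(M[1,2],M[0,2])),env.sense()['joints'])
rows([[.474,.10,.15,72],[.474,.10,.089,72]],p,R)
f=grab('wrist','w1')
E
```

```text
[0.45310886 0.05181544 0.20039714] zyaw 71.44693148649326 [ 5.92448187e-02 -1.18321631e-01  2.11182428e+00 -1.38313595e-05
  1.14799378e+00 -1.18773370e+00]
[5.04, -0.45, 5.23] [-0.01, 0.0, 0.0]
[11.14, -0.45, 5.23] [-0.01, 0.0, 0.0]
```

View pics/w1.png

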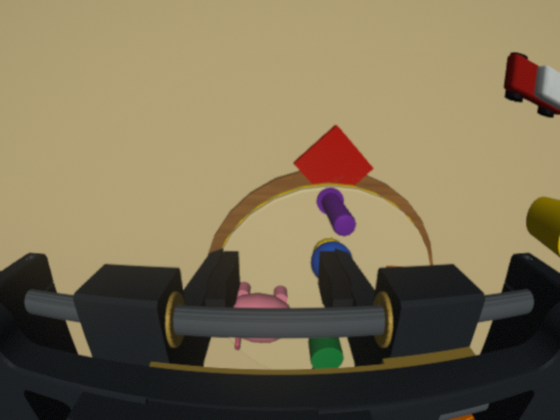

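The wrist view shows peg_a at (342,225), nearly in line with the arrow tip at (336,127), which agrees with the measured angles. The pig is at (262,315). Now I move over the peg and straddle it.

{"method": "play_rows", "body": {
  "deltas": [
    [[1,-0.45,5.2],[0,0,0],0.55],
    [[5,-0.45,5.2],[0,0,0],0.55],
    [[5,-0.45,5.2],[0,0,0],0.55],
    [[5,-0.45,5.2],[0,0,0],0.55],
    [[5,-0.45,5.2],[0,0,0],0.55]
  ]
}}

```text
time: 2.9
position: [0.4749, 0.0997, 0.152]
orientation: [0.575, -0.413, 0.573, 0.413]
contact_force: [0.2, -0.3, -1.4]
grip_width: 0.0399
```

```bash
python3 - <<'E'
from h import *
p,R=pose();print(p)
f=grab('side','d2');f2=grab('scene','s2')
a=f['pixels'][180:300,190:340];b=f2['pixels'][190:310,230:380]
cv2.imwrite('pics/c2.png',cv2.resize(np.vstack([a,b]),None,fx=2.5,fy=2.5,interpolation=cv2.INTER_CUBIC))
E
```

```text
[0.47494198 0.09967918 0.15201117]
```

View pics/c2.png

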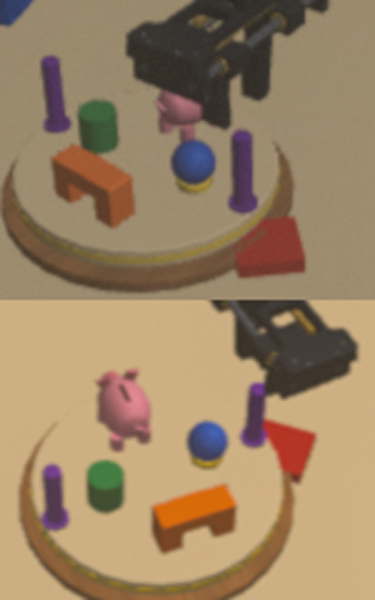

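The finger pair is centred over peg_a: the peg top is at crop (242,133) in the side view, with the fingertips at (217,115) and (255,90). Next I lower the gripper around the peg.

{"method": "play_rows", "body": {
  "deltas": [
    [[2,0,0],[0,0,0],0.55],
    [[4,0,0],[0,0,0],0.55],
    [[6.3,0,0],[0,0,0],0.55],
    [[6.3,0,0],[0,0,0],0.55],
    [[6.3,0,0],[0,0,0],0.55]
  ]
}}

```text
time: 3.62
position: [0.4746, 0.0999, 0.0884]
orientation: [0.574, -0.413, 0.573, 0.413]
contact_force: [-0.2, -0.4, 0.5]
grip_width: 0.0392
```

{"method": "play_rows", "body": {
  "deltas": [
    [[0,-0.01,0.38],[0.035,0,0],0.55],
    [[0,-0.03,0.75],[0.07,0,0],0.55],
    [[0,-0.06,1.13],[0.105,0,0],0.55],
    [[0,-0.13,1.69],[0.157,0,0],0.55],
    [[0,-0.24,2.25],[0.209,0,0],0.55],
    [[0,-0.37,2.8],[0.262,0,0],0.55],
    [[0,-0.53,3.34],[0.314,0,0],0.55],
    [[0,-0.72,3.87],[0.367,0,0],0.55],
    [[0,-0.93,4.39],[0.419,0,0],0.55],
    [[0,-1.18,4.9],[0.471,0,0],0.55]
  ]
}}

```text
time: 4.88
position: [0.5018, 0.1428, 0.0891]
orientation: [0.655, -0.268, 0.654, 0.267]
contact_force: [-0.4, -1.7, 1.0]
grip_width: 0.0395
```

```bash
cat >> h.py <<'E'
def pigang():
    for n in('scene','side'):
        f=env.grab_frame(n);w=cloud(f);h=cv2.cvtColor(f['pixels'],cv2.COLOR_BGR2HSV).astype(int);H,S,V=h[...,0],h[...,1],h[...,2];z=w[...,2]
        near=np.hypot(w[...,0]-.5755,w[...,1]-.067)<.15
        for nm,m in [('pig',((H>160)|(H<4))&(S>40)&(S<190)&(V>120)&(z>.045)&(z<.11)),('peg',(H>122)&(H<158)&(S>60)&(z>.045)),('bridge',(H>4)&(H<14)&(S>150)&(z>.06)),('drum',(H>50)&(H<90)&(S>80)&(z>.065)),('ball',(H>105)&(H<122)&(S>100)&(z>.06))]:
            k,l,st,_=cv2.connectedComponentsWithStats((m&near).astype(np.uint8))
            for i in range(1,k):
                if st[i,4]>25:
                    q=np.nanmedian(w[l==i],0);print(n,nm,st[i,4],q.round(3),'ang',np.degrees(np.arctan2(q[1]-.067,q[0]-.5755)).round(1),'r',np.hypot(q[1]-.067,q[0]-.5755).round(3))
def tool():
    p,R=pose();M=R.as_matrix();print(p.round(4),'zyaw',np.degrees(np.arctan2(M[1,2],M[0,2])).round(1),'ang',np.degrees(np.arctan2(p[1]-.067,p[0]-.5755)).round(1),'r',np.hypot(p[1]-.067,p[0]-.5755).round(4),env.sense()['contact_force'].round(1))
E
python3 -c "
from h import *
tool();pigang()"
```

```text
[0.5018 0.1428 0.0891] zyaw 44.5 ang 134.2 r 0.1057 [-0.4 -1.7  1. ]
scene pig 355 [0.537 0.021 0.085] ang -130.0 r 0.06
scene peg 112 [ 0.662 -0.002  0.084] ang -38.8 r 0.11
scene bridge 187 [0.631 0.123 0.072] ang 44.9 r 0.079
scene drum 32 [0.492 0.172 0.453] ang 128.5 r 0.134
scene drum 117 [0.62  0.029 0.072] ang -40.8 r 0.058
scene ball 122 [0.539 0.106 0.073] ang 132.5 r 0.053
side pig 29 [0.528 0.039 0.075] ang -149.6 r 0.055
side peg 124 [ 0.65  -0.003  0.088] ang -43.0 r 0.102
side peg 219 [0.492 0.143 0.086] ang 137.9 r 0.113
side bridge 297 [0.615 0.132 0.077] ang 58.6 r 0.077
side ball 90 [0.524 0.11  0.072] ang 140.0 r 0.067
```

{"method": "play_rows", "body": {
  "deltas": [
    [[0,-0.01,0.57],[0.052,0,0],0.55],
    [[0,-0.06,1.13],[0.105,0,0],0.55],
    [[0,-0.13,1.69],[0.157,0,0],0.55],
    [[0,-0.24,2.25],[0.209,0,0],0.55],
    [[0,-0.37,2.8],[0.262,0,0],0.55],
    [[0,-0.53,3.34],[0.314,0,0],0.55],
    [[0,-0.72,3.87],[0.367,0,0],0.55],
    [[0,-0.93,4.39],[0.419,0,0],0.55],
    [[0,-1.18,4.9],[0.471,0,0],0.55],
    [[0,-1.45,5.4],[0.524,0,0],0.55]
  ]
}}

```text
time: 6.22
position: [0.5496, 0.17, 0.0882]
orientation: [0.702, -0.089, 0.701, 0.089]
contact_force: [-0.4, -1.8, -0.4]
grip_width: 0.0396
```

```bash
python3 -c "
from h import *
tool();pigang()"
```

```text
[0.5496 0.17   0.0882] zyaw 14.5 ang 104.1 r 0.1063 [-0.4 -1.8 -0.4]
scene pig 362 [0.518 0.05  0.085] ang -163.8 r 0.06
scene peg 105 [ 0.616 -0.032  0.085] ang -67.8 r 0.107
scene bridge 178 [0.653 0.094 0.072] ang 19.6 r 0.082
scene drum 108 [0.596 0.013 0.072] ang -69.5 r 0.057
side pig 153 [0.484 0.047 0.077] ang -167.5 r 0.094
side peg 224 [0.537 0.172 0.086] ang 109.9 r 0.112
side bridge 33 [0.641 0.123 0.065] ang 40.6 r 0.086
```

{"method": "play_rows", "body": {
  "deltas": [
    [[0,-0.01,0.57],[0.052,0,0],0.55],
    [[0,-0.06,1.13],[0.105,0,0],0.55],
    [[0,-0.13,1.69],[0.157,0,0],0.55],
    [[0,-0.24,2.25],[0.209,0,0],0.55],
    [[0,-0.37,2.8],[0.262,0,0],0.55],
    [[0,-0.53,3.34],[0.314,0,0],0.55],
    [[0,-0.72,3.87],[0.367,0,0],0.55],
    [[0,-0.93,4.39],[0.419,0,0],0.55],
    [[0,-1.18,4.9],[0.471,0,0],0.55],
    [[0,-1.45,5.4],[0.524,0,0],0.55]
  ]
}}

```text
time: 7.58
position: [0.6049, 0.1695, 0.0878]
orientation: [0.701, 0.095, 0.701, -0.095]
contact_force: [-0.7, -0.5, -0.2]
grip_width: 0.0396
```

```bash
python3 -c "
from h import *
tool();pigang()
f=grab('scene','s3');cv2.imwrite('pics/c3.png',cv2.resize(f['pixels'][180:320,215:375],None,fx=4,fy=4,interpolation=cv2.INTER_CUBIC))"
```

```text
[0.6049 0.1695 0.0878] zyaw -15.5 ang 74.0 r 0.1067 [-0.7 -0.5 -0.2]
scene peg 107 [ 0.562 -0.037  0.088] ang -97.2 r 0.105
scene peg 109 [0.601 0.177 0.079] ang 76.8 r 0.113
scene bridge 145 [0.655 0.069 0.073] ang 1.6 r 0.079
scene drum 36 [0.479 0.164 0.546] ang 135.1 r 0.137
scene drum 117 [0.568 0.012 0.072] ang -97.3 r 0.056
scene ball 27 [0.58  0.122 0.077] ang 85.0 r 0.056
side pig 367 [0.493 0.091 0.084] ang 163.6 r 0.086
side peg 131 [ 0.551 -0.036  0.082] ang -103.3 r 0.106
side peg 112 [0.593 0.178 0.07 ] ang 80.8 r 0.112
side bridge 30 [0.653 0.085 0.077] ang 12.9 r 0.08
side drum 87 [0.558 0.013 0.074] ang -107.9 r 0.056
```

View pics/c3.png

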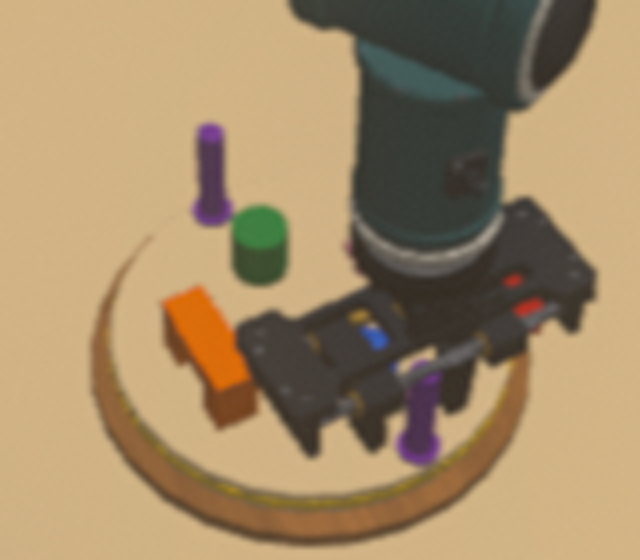

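The far peg's top is at crop (210,130), and the near peg stays between the fingers at (425,370). I compute how much turn is left.

```bash
python3 -c "
from h import *
f=load('s3')
for u,v in [(215+210/4-.4,180+130/4-.4)]:
  q=ray(f,u,v,.111)
  for c in ([.5755,.067],[.578,.066]): d=q-c;print(q,np.degrees(np.arctan2(d[1],d[0])),np.hypot(*d))
"
```

```text
[ 0.55653362 -0.04188274] -99.8812552993091 0.11052228449719174
[ 0.55653362 -0.04188274] -101.25366000470007 0.10999768981022544
```

{"method": "play_rows", "body": {
  "deltas": [
    [[0,-0.01,0.38],[0.035,0,0],0.55],
    [[0,-0.03,0.75],[0.07,0,0],0.55],
    [[0,-0.06,1.13],[0.105,0,0],0.55],
    [[0,-0.1,1.5],[0.14,0,0],0.55],
    [[0,-0.13,1.69],[0.157,0,0],0.55],
    [[0,-0.16,1.87],[0.175,0,0],0.55],
    [[0,-0.16,1.87],[0.175,0,0],0.55],
    [[0,-0.14,1.6],[0.15,0,0],0.55],
    [[0,-0.08,1.3],[0.12,0,0],0.55],
    [[0,-0.06,1.1],[0.105,0,0],0.55]
  ]
}}

```text
time: 8.98
position: [0.6153, 0.1664, 0.0874]
orientation: [0.695, 0.131, 0.695, -0.131]
contact_force: [0.7, -0.4, -0.1]
grip_width: 0.0396
```

{"method": "play_rows", "body": {
  "deltas": [
    [[0,0,0],[0,0,0],0.55],
    [[-3,0,0],[0,0,0],0.55],
    [[-6,0,0],[0,0,0],0.55],
    [[-10,0,0],[0,0,0],0.55],
    [[-12,0,0],[0,0,0],0.55],
    [[-12,0,0],[0,0,0],0.55],
    [[-12,0,0],[0,0,0],0.55]
  ]
}}

```text
time: 9.85
position: [0.6147, 0.166, 0.2056]
orientation: [0.694, 0.132, 0.696, -0.132]
contact_force: [-0.3, 0.1, 0.3]
grip_width: 0.04
```

```bash
python3 -c "
from h import *
tool();pigang()
f=grab('scene','s4');g=grab('side','d4');a=f['pixels'][185:315,215:375];b=g['pixels'][175:305,180:340]
cv2.imwrite('pics/c4.png',cv2.resize(np.hstack([a,b]),None,fx=2.5,fy=2.5,interpolation=cv2.INTER_CUBIC))"
```

```text
[0.6147 0.166  0.2056] zyaw -21.5 ang 68.4 r 0.1065 [-0.3  0.1  0.3]
scene pig 44 [0.512 0.079 0.089] ang 169.0 r 0.065
scene pig 93 [0.527 0.099 0.083] ang 146.6 r 0.058
scene peg 45 [ 0.544 -0.033  0.107] ang -107.8 r 0.105
scene peg 131 [0.619 0.169 0.085] ang 67.2 r 0.111
scene bridge 131 [0.654 0.059 0.073] ang -6.0 r 0.079
scene drum 56 [0.529 0.201 0.571] ang 109.2 r 0.142
scene ball 138 [0.599 0.122 0.074] ang 66.9 r 0.06
side pig 355 [0.497 0.103 0.085] ang 155.4 r 0.087
side peg 134 [ 0.534 -0.031  0.083] ang -112.7 r 0.106
side peg 190 [0.608 0.172 0.083] ang 72.9 r 0.109
side bridge 331 [0.638 0.046 0.076] ang -18.8 r 0.066
side drum 109 [0.553 0.018 0.073] ang -115.0 r 0.054
side ball 150 [0.587 0.126 0.072] ang 79.0 r 0.06
```

View pics/c4.png

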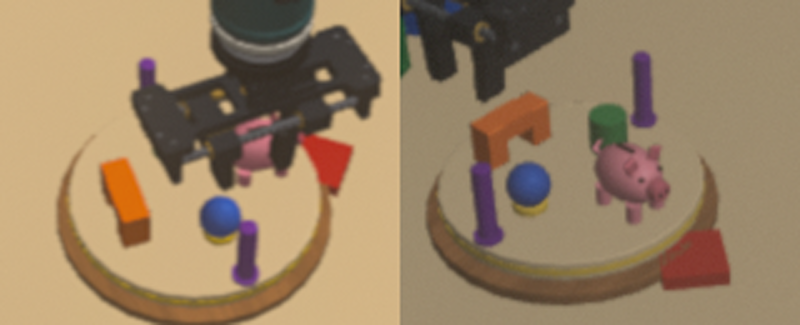

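The disc looks right from both views, with the pig beside the arrow and all toys upright. I back the arm away for an unobstructed check.

{"method": "play_rows", "body": {
  "deltas": [
    [[-5,0,0],[0,0,0],0.55],
    [[-10,-5,2],[0,0,0],0.55],
    [[-10,-10,4],[0,0,0],0.55],
    [[-10,-15,6],[0,0,0],0.55],
    [[-10,-20,8],[0,0,0],0.55],
    [[-10,-25,10],[0,0,0],0.55],
    [[-10,-30,12],[0,0,0],0.55],
    [[-10,-33,13],[0,0,0],0.55],
    [[-10,-33,13],[0,0,0],0.55],
    [[-10,-33,13],[0,0,0],0.55]
  ]
}}

```text
time: 11.3
position: [0.6154, -0.1878, 0.3066]
orientation: [0.694, 0.132, 0.695, -0.132]
contact_force: [0.5, -0.3, 0.1]
grip_width: 0.0398
```

```bash
python3 -c "
from h import *
tool();pigang()
f=grab('scene','s5');g=grab('side','d5');a=f['pixels'][185:315,215:375];b=g['pixels'][175:305,180:340]
cv2.imwrite('pics/c5.png',cv2.resize(np.vstack([a,b]),None,fx=4.5,fy=4.5,interpolation=cv2.INTER_CUBIC)[:,:])
cv2.imwrite('pics/c5.png',cv2.resize(np.hstack([a,b]),None,fx=2.5,fy=2.5,interpolation=cv2.INTER_CUBIC))"
```

```text
[ 0.6154 -0.1878  0.3066] zyaw -21.5 ang -81.1 r 0.2579 [ 0.5 -0.3  0.1]
scene pig 368 [0.515 0.098 0.084] ang 152.9 r 0.068
scene peg 98 [ 0.544 -0.032  0.084] ang -107.5 r 0.104
scene peg 128 [0.618 0.17  0.085] ang 67.5 r 0.111
scene bridge 138 [0.653 0.056 0.074] ang -7.8 r 0.078
scene drum 107 [0.56  0.013 0.072] ang -106.4 r 0.056
scene ball 125 [0.599 0.122 0.074] ang 67.2 r 0.06
side pig 322 [0.496 0.103 0.086] ang 155.7 r 0.087
side peg 132 [ 0.534 -0.031  0.082] ang -112.8 r 0.107
side peg 191 [0.608 0.171 0.084] ang 72.7 r 0.109
side bridge 336 [0.638 0.045 0.076] ang -19.1 r 0.066
side drum 106 [0.552 0.017 0.073] ang -114.9 r 0.055
side ball 152 [0.587 0.126 0.071] ang 79.1 r 0.06
```

View pics/c5.png

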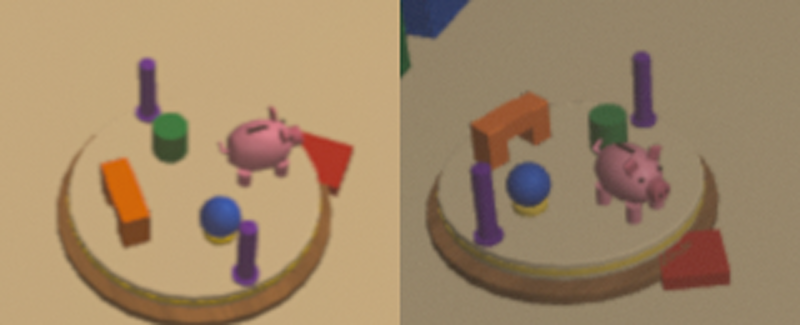

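```bash
python3 -c "
from h import *
f=load('s5');g=load('d5')
S=lambda x,y:ray(f,215+x/2.5-.3,185+y/2.5-.3,.111)
D=lambda x,y:ray(g,180+(x-400)/2.5-.3,175+y/2.5-.3,.111)
for nm,a,b in [('scene',S(147,64),S(248,227)),('side',D(642,57),D(482,169))]:
  d=b-a;print(nm,a,b,'centre',(a+b)/2,np.linalg.norm(d),'peg ang',np.degrees(np.arctan2(d[1],d[0])))
c=np.array([.5755,.067])
for q in [ray(f,215+352/2.5-.3,185+147/2.5-.3,.014),ray(g,180+328/2.5-.3,175+272/2.5-.3,.014)]:
  print(q,np.hypot(*(q-c)),np.degrees(np.arctan2(*(q-c)[::-1])))
cv2.imwrite('pics/c6.png',np.hstack([cv2.resize(f['pixels'][225:275,320:370],None,fx=8,fy=8,interpolation=2),cv2.resize(g['pixels'][255:305,270:320],None,fx=8,fy=8,interpolation=2)]))
"
```

```text
scene [ 0.54143888 -0.03517348] [0.61491889 0.16650593] centre [0.57817889 0.06566623] 0.2146483002960912 peg ang 69.98125985035959
side [ 0.53514621 -0.03275576] [0.60798542 0.16879553] centre [0.57156581 0.06801988] 0.2143092854421281 peg ang 70.13050380416814
[0.41305531 0.12808252] 0.17354927199393821 159.39271453108404
[0.40897944 0.12905513] 0.17770744544701933 159.5617154210684
```

View pics/c6.png

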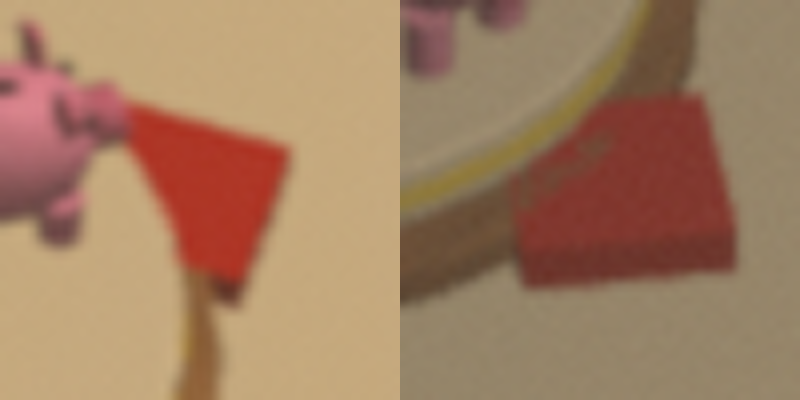

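```bash
python3 -c "
from h import *
for n,c in(('s5',[.578,.0657]),('d5',[.5716,.068])):
  f=load(n);w=cloud(f);h=cv2.cvtColor(f['pixels'],cv2.COLOR_BGR2HSV).astype(int);H,S,V=h[...,0],h[...,1],h[...,2];z=w[...,2]
  m=((H>160)|(H<4))&(S>40)&(S<190)&(V>90)&(z>.045)&(z<.11)&(np.hypot(w[...,0]-c[0],w[...,1]-c[1])<.13)
  a=np.radians(159.4);p=w[m];d=p[:,:2]-c;r=d@[np.cos(a),np.sin(a)];l=d@[-np.sin(a),np.cos(a)]
  for lo in(.045,.085,.09,.094):
    k=p[:,2]>lo;print(n,lo,k.sum(),'r',np.percentile(r[k],[5,50,95]).round(3),'lat',np.percentile(l[k],[3,50,97]).round(3))
"
```

```text
s5 0.045 505 r [0.002 0.063 0.1  ] lat [-0.105 -0.009  0.104]
s5 0.085 200 r [0.004 0.068 0.088] lat [-0.111 -0.001  0.106]
s5 0.09 81 r [-0.004  0.066  0.086] lat [-0.114  0.     0.11 ]
s5 0.094 35 r [-0.005  0.06   0.088] lat [-0.115 -0.01   0.116]
d5 0.045 560 r [0.028 0.081 0.104] lat [-0.021 -0.009  0.017]
d5 0.085 196 r [0.043 0.073 0.087] lat [-0.019 -0.002  0.02 ]
d5 0.09 112 r [-0.005  0.072  0.086] lat [-0.073 -0.001  0.108]
d5 0.094 37 r [-0.01   0.081  0.086] lat [-0.103 -0.004  0.118]
```

The pig's upper points sit 0–2 mm off the arrow line in both views. At r ≈ 68–73 mm, it's where it should be on the disc. The robot is clear, so I hand in.

```bash
python3 -c "
from h import *
tool();print(env.sign_off())"
```

```text
[ 0.6157 -0.1871  0.3073] zyaw -21.4 ang -81.0 r 0.2573 [-0.1  0.1  0.6]
the job is handed in; nothing more can be done
None
```

The piggy bank now stands at the front, in line with the red arrow, and I handed the job in at about 11.5 s of the 42 s allowed. The sign-off gives no verdict, so the result rests on my own checks.

**What I did:** I lowered the half-open fingers around the near purple peg and pushed it clockwise by about 92° in four slow arcs. Then I released it, lifted off and moved the arm clear.

**Last checks:**
- **Alignment:** from the pegs, the pig lies at about 160.0°, against 159.4° for the arrow, so it is under 1 mm off the line. Its upper points measured 0–2 mm off in both cameras.
- **Toys:** in the last pictures the toys on the disc are upright and in place. I did not measure the toys on the bench again, but the arm only passed well above bench height away from the disc.
- **Turntable and arm:** the peg readings did not change between the two looks after release, and the force reading when handing in was under 1 N.

**Disagreement:** a rough average over the whole visible pig gave 153–156°. I put this down to both cameras seeing it from the same side. It would be 6–8 mm off if taken at face value, still within the 12 mm allowed.

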